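# Secure jars in a transport rack with the keeper bar

### The arm

A 6-joint arm with a two-finger parallel gripper is mounted at the origin on the work surface. World frame = base frame: x ahead of the robot, y to its left, z up, the work surface at z = 0. Lengths are in m, angles in rad, forces in N, time in s.
With the tool pointing down it reaches from about 0.25 to 0.725 m from the base axis. Payload 9.7 kg.
Tool frame: the origin (TCP) lies on the centre line of the jaws, within the pads' length; the fingertips stand 14 mm ahead of it and the grasp point (between the pads) lies 5 mm behind it (bot.tip_reach is the distance from the TCP to the fingertips, in m); z points along the fingers, y is the line along which they close (so a half turn about z gives the same grasp; the last joint's range is limited). The gripper opens to 85 mm and grips with 20 to 120 N. Pads are 22 mm wide; open, the fingers measure 114 mm over their backs; the gripper's body (76 mm by 85 mm) begins 54 mm behind the grasp point. The pads swing forward as they close: fully open they stand 13 mm farther back than shut.
Start: joints at [1.322, 0.087, 0.176, 1.66, 0, 1.571], TCP at [0.135, 0.533, 0.245] pointing down, gripper open.
Joint ranges: [-3.13, 3.13], [-0.85, 1.81], [-1.15, 1.24], [-2.2, 2.28], [-1.44, 1.52], [-3.14, 3.14]. Speed limits (rad/s): [2.22, 2.22, 2.57, 3.14, 3.14, 3.14].

### API

Orientations are given as a 3x3 rotation matrix whose columns are the frame's x, y, z axes.
In Python, from cell import bot, get_image gives the robot as it stands. The module is installed in compiled form; this text tells all that it offers.
- The arm moves only by the tool step_arm, never from a script. Its argument "increments" is one flat list of numbers, 6 for each row, row after row: the shift along the world's x, y, z each as a share of 1 m, from -1 to 1, then the turn, a rotation vector about the world's x, y, z each as a share of 45 degrees, from -1 to 1. In form: [tx, ty, tz, rx, ry, rz, tx, ty, tz, rx, ry, rz, ...]. A call has 1 to 5 rows; each row is the pose to reach, as a shift and turn from the pose commanded when the call began; what a row does not reach only later rows make up. A row lasts 1/12 s, in which the tool goes at most 41.7 mm and 7.16 degrees, less where a joint would pass 70% of its speed; a pose out of reach is approached as far as the arm can. A call with a number of a shift or a turn outside -1 to 1 is refused whole. A call with a gripper value outside its range is refused whole. "gripper" is the opening, from -1 (shut) to 1 (fully open), set as the call begins (left out, the last holds). The fingers move at their own pace and stop on an object; the grip force is fixed at half the most. Time passes only in rows, so rows that repeat a pose let the fingers close. It gives the time, the measured TCP pose, the force, the opening and the grip force at its end, in the units of the state.
- bot.read_state(): the state, without advancing time (a new reading comes with each control period).
- get_image(name): name is "scene" or "top"; returns a dict with "color" (420x560x3 uint8, red, green, blue), "depth" (420x560 float32, m along the optical axis (not along the pixel's ray), 0 where there is no reading), "mtx" (3x3 intrinsics, pixels), "D" ([k1, k2, p1, p2, k3] as OpenCV has them; the pictures are not rectified), "T" (4x4, takes a point from camera to world coordinates). Camera axes: x right, y up, looking along -z (the intrinsics and any distortion apply to the point x, -y, -z); pixel columns grow to the right and rows downward; lengths in m; the calibration is good to about 2 mm. A picture is of the moment at which its call begins.
- bot.hand_in(): hands the job in; it is judged then, once.
The state is a dict: "t": time; "qpos": joint angles; "dq": joint speeds; "tau": joint torques, N m; "eef_pos": TCP position; "tcp_rot": TCP orientation; "wrist_force": force on the tool from outside, world axes, zero at the start; "wrist_torque": the same for the moment, N m; "gripper_width": finger opening in m; "finger_force": force on a finger pad.
Only numpy, scipy, OpenCV 4.12 (cv2) and the standard library are available. Lean on these libraries where they do the work, as an engineer would, in place of code of your own. Each camera call takes 0.05 s, during which the arm holds its last target. There are 200 camera calls.

### The job

The jars in the transport rack have crept forward, and a third jar of the same kind is standing in front of the rack. First put that jar in the empty bay and set all three fully home, upright and against the low backrest; set the glass down gently, never drop it. Then swing the keeper bar shut across the jars until it snaps into its catch, let go, and leave the other glassware where it stands.

Things in the scene. Friction and masses are not known exactly. Their poses are not given: they have to be found in the camera images.
- rack: Fixed rack: black base plate 8 mm thick (x -67 to +45 mm, 340 mm wide) with three steel bays in a row along y, open above and to the front (-x, towards the robot). Bay clear width 70 mm, pitch 74 mm; backrest (front face at x +31 mm, 4 mm thick) and dividers only reach 35 mm above the table. Origin on the table under the middle of the row; +x to the back, +y to the hinge side.
- bay0 (a point): Home point of the bay nearest the hinge (rack y +74 mm): a jar standing fully home against the backrest has its origin here (within 1 mm), on the bay floor, 8 mm above the table. Axes as the rack.
- bay1 (a point): The same for the middle bay (rack y 0). The dividers between the bays are 4 mm thick, from rack x -32 to +33 mm.
- bay2 (a point): The same for the bay nearest the catch (rack y -74 mm).
- keeper (a joint): Angle of the keeper bar about its upright hinge, rad. 0: fully shut (bar along rack -y, hard stop); grows as it opens towards the robot (clockwise from above), to 1.6. Starts 0.9 to 1.15, stays where left (friction 0.12 N m). From about 0.08 to 0.03 rad its nose must be forced past the spring catch (some 10 N at the handle); below 0.02 the spring pulls it to 0 and keeps it there.
- keeper_hinge (a point): Point on the hinge axis at the bar's mid-height, 55 mm above the table, at rack x -44, y +130 mm, where a fixed hinge post 18 mm across and 80 mm high stands.
- keeper_handle (a point): Centre of the top of the bar's handle: an upright black post, 18 mm across, from 62 to 108 mm above the table, on a tab 30 mm in front of the bar (the side away from the jars) and 180 mm along it from the hinge. Turns with the bar: shut, it is at rack x -74, y -50 mm.
- keeper_tip (a point): Top of the bar's free end (round nose, 16 mm across), 262 mm from the hinge. The bar is aluminium, 12 mm thick, from 48 to 62 mm above the table; shut, it lies about 8 mm in front of jars that are home, its nose at a fixed catch block (34 x 18 mm, 75 mm high) centred at rack x -50, y -166 mm.
- jar_a: lidded glass jar, 60 mm across and 96 mm tall (straight clear glass from 0 to 76 mm, steel screw lid 56 mm across from 80 to 96 mm), 150 to 310 g. Origin at the centre of its underside, z up. Stands in a bay of the rack, 20 to 32 mm forward of home.
- jar_b: lidded glass jar, 60 mm across and 96 mm tall (straight clear glass from 0 to 76 mm, steel screw lid 56 mm across from 80 to 96 mm), 150 to 310 g. Origin at the centre of its underside, z up. Stands in another bay, 20 to 32 mm forward of home.
- jar_c: lidded glass jar, 60 mm across and 96 mm tall (straight clear glass from 0 to 76 mm, steel screw lid 56 mm across from 80 to 96 mm), 150 to 310 g. Origin at the centre of its underside, z up. Stands loose on the table in front of the rack, in the way of the bar. Which bay is empty varies.
- tall_bottle: Bystander, leave alone: green bottle, 68 mm across, 200 mm tall. Origin under its centre.
- vase: Bystander, leave alone: clear vase, 90 mm across, 170 mm tall. Origin under its centre.
- decanter: Bystander, leave alone: square amber decanter, 70 x 70 mm, 100 mm to the shoulder, 148 mm with its stopper. Origin under its centre.
- tumbler: Bystander, leave alone: open glass tumbler, 72 mm across, 100 mm tall. Origin under its centre.
- dish: Bystander, leave alone: white bowl, 100 mm across, 45 mm tall. Origin under its centre.
- spice_jar: Bystander, leave alone: small jar with a white cap, 48 mm across, 60 mm tall. Origin under its centre.
- lid: Bystander, leave alone: loose brass lid lying flat, 72 mm across, 12 mm tall. Origin under its centre.
There are look-alikes about, which are no part of the job. What is shaped like the jar_c but green is not meant. What is shaped like the jar_a but purple is not meant.

How it is judged:
On the way, in this order (a step that is already met when the one before it is completed fails the run):
1. all three jars stand home in the three bays, while the bar is still open ((horizontal distance between jar_a and bay0 below 0.013 m or horizontal distance between jar_a and bay1 below 0.013 m or horizontal distance between jar_a and bay2 below 0.013 m) and z of each of jar_a, jar_b, jar_c in the frame of rack below 0.012 m and angle between each of jar_a, jar_b, jar_c's own z axis and vertical below 0.1 rad and (horizontal distance between jar_b and bay0 below 0.013 m or horizontal distance between jar_b and bay1 below 0.013 m or horizontal distance between jar_b and bay2 below 0.013 m) and (horizontal distance between jar_c and bay0 below 0.013 m or horizontal distance between jar_c and bay1 below 0.013 m or horizontal distance between jar_c and bay2 below 0.013 m) and value of joint keeper above 0.1 rad), for 0.2 s.
2. the keeper bar is shut in its catch (value of joint keeper below 0.02 rad), for 0.2 s.
At the end, for the whole second after the job is handed in: Each of the three jars stands upright (within 0.1 rad) on the floor of a bay, its centre within 13 mm of the bay's home point and at rest, and the keeper bar is shut in its catch (joint below 0.02 rad) ((horizontal distance between jar_a and bay0 below 0.013 m or horizontal distance between jar_a and bay1 below 0.013 m or horizontal distance between jar_a and bay2 below 0.013 m) and z of each of jar_a, jar_b, jar_c in the frame of rack below 0.012 m and angle between each of jar_a, jar_b, jar_c's own z axis and vertical below 0.1 rad and (horizontal distance between jar_b and bay0 below 0.013 m or horizontal distance between jar_b and bay1 below 0.013 m or horizontal distance between jar_b and bay2 below 0.013 m) and (horizontal distance between jar_c and bay0 below 0.013 m or horizontal distance between jar_c and bay1 below 0.013 m or horizontal distance between jar_c and bay2 below 0.013 m) and value of joint keeper below 0.02 rad and linear speed of each of jar_a, jar_b, jar_c below 0.02 m/s); the robot touches nothing.
It fails at once if other glassware moved by more than 25 mm (distance of any of tall_bottle, vase, decanter, tumbler, dish, spice_jar, lid from where it was at the start of the episode above 0.025 m).
It fails at once if a jar of the three tipped over (more than 0.6 rad) (angle between any of jar_a, jar_b, jar_c's own z axis and vertical above 0.6 rad).
It fails at once if a jar of the three dropped (faster than 0.5 m/s while the fingers do not touch it) ((contact force between the fingers and jar_a below 0.05 N and linear speed of jar_a above 0.5 m/s) or (contact force between the fingers and jar_b below 0.05 N and linear speed of jar_b above 0.5 m/s) or (contact force between the fingers and jar_c below 0.05 N and linear speed of jar_c above 0.5 m/s)).
It also fails if it takes over 72 s, if anything falls off the work surface, if the arm or the gripper's body presses on something with over 40 N, if the wrist force passes 120 N, or if a joint passes its speed limit or range.

## Working session

There is one attempt and no reset: what is moved stays moved. The work goes in short steps, Python scripts to look and compute and a tool call to move; the robot and the scene stay as the last step left them, time stands still between calls to the robot, and variables do not carry over. Pictures are saved under pics/ and viewed, at most 10 in all, crops included, and the job is handed in when it is done.

Besides the shell and the picture viewer there is one more tool, called after "Call:" by a JSON object that holds its "api" and its "payload", one argument or row to a line. step_arm: Moves the arm, as the interface text tells. Its arguments: {"type":"object","properties":{"increments":{"type":"array","items":{"type":"number"}},"gripper":{"type":"number"}},"required":["increments"]}

```bash
mkdir -p pics
cat > h.py <<'E'
import numpy as np, cv2
from cell import bot, get_image
def pts(im):
    h,w=im["depth"].shape
    uv=np.stack(np.meshgrid(np.arange(w),np.arange(h)),-1).reshape(-1,1,2).astype(np.float64)
    n=cv2.undistortPoints(uv,im["mtx"],im["D"]).reshape(h,w,2)
    d=im["depth"]
    P=np.stack([n[...,0]*d,-n[...,1]*d,-d],-1)
    W=P@im["T"][:3,:3].T+im["T"][:3,3]
    W[d==0]=np.nan
    return W
def save(im,name): cv2.imwrite("pics/"+name,im["color"][...,::-1])
E
python3 - <<'E'
from h import *
for n in("scene","top"):
    im=get_image(n); save(im,n+"0.png"); np.savez(n+"0.npz",W=pts(im),**im); print(n,im["T"].round(3).tolist())
s=bot.read_state(); print(s["eef_pos"],s["tcp_rot"].round(3).tolist() if hasattr(s["tcp_rot"],'round') else s["tcp_rot"],s["gripper_width"],s["t"])
E
```

```text
scene [[0.358, -0.566, 0.742, 1.255], [0.933, 0.208, -0.292, -0.338], [0.011, 0.797, 0.603, 0.66], [0.0, 0.0, 0.0, 1.0]]
top [[-0.021, 0.998, -0.06, 0.482], [-0.999, -0.019, 0.027, -0.03], [0.025, 0.061, 0.998, 1.307], [0.0, 0.0, 0.0, 1.0]]
[0.13536465 0.53289103 0.2446517 ] [[-0.969, 0.246, -0.0], [0.246, 0.969, -0.001], [0.0, -0.001, -1.0]] 0.08542558309927836 0.1
```

View pics/scene0.png

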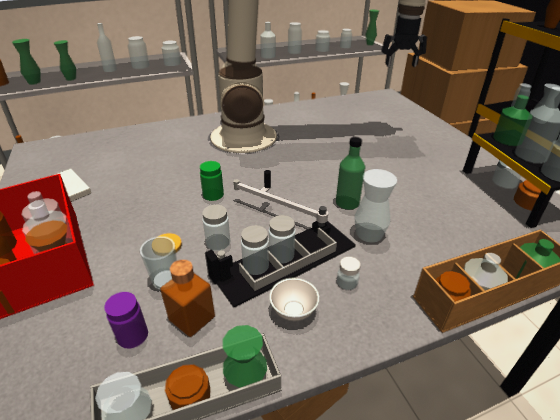

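View pics/top0.png

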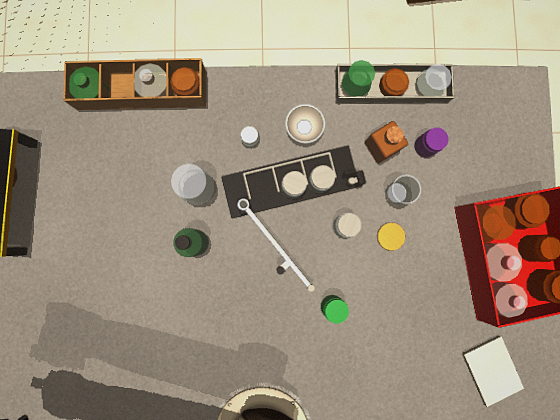

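The top view shows the rack around (293,182), with jars at (293,183) and (322,178), so the left bay (bay0, hinge side) is empty. jar_c is at (348,225), the hinge at (243,204), the handle at (281,269) and the bar tip at (311,288). Next I'll measure these.

Run:
```python
from h import *
z=np.load("top0.npz"); W=z["W"]; c=z["color"].astype(int)
def blob(px,r,lo,hi,name):
    u,v=px; m=np.zeros(W.shape[:2],np.uint8)
    yy,xx=np.mgrid[:420,:560]; m=((xx-u)**2+(yy-v)**2<r*r)&(W[...,2]>lo)&(W[...,2]<hi)
    p=W[m]; 
    if len(p)<3: print(name,"few",len(p));return
    (cx,cy),rr=cv2.minEnclosingCircle(p[:,:2].astype(np.float32))
    print(name,len(p),"med",np.median(p,0).round(4),"mean",p.mean(0).round(4),"mid",((p.max(0)+p.min(0))/2).round(4),"circ",round(cx,4),round(cy,4),round(rr,4))
blob((293,183),18,.09,.12,"jar1"); blob((322,178),18,.09,.12,"jar2"); blob((348,225),18,.08,.11,"jarc")
blob((243,204),10,.07,.1,"hinge"); blob((281,269),9,.09,.13,"handle"); blob((311,288),8,.05,.075,"tip"); blob((353,181),12,.065,.09,"catch")
blob((335,310),18,.08,.11,"green"); blob((391,236),20,.006,.03,"lid"); blob((403,190),22,.08,.12,"tumbler"); blob((190,182),25,.13,.2,"vase"); blob((187,242),25,.15,.22,"bottle");blob((390,141),25,.09,.16,"dec")
# base plate
m=(W[...,2]>.004)&(W[...,2]<.013)&(c.sum(-1)<180)
yy,xx=np.mgrid[:420,:560]; m&=(xx>210)&(xx<375)&(yy>135)&(yy<225)
p=W[m][:,:2].astype(np.float32); print(len(p),cv2.minAreaRect(p*1000))
```

```text
jar1 447 med [ 0.6242 -0.0918  0.1045] mean [ 0.6237 -0.0923  0.1044] mid [ 0.6237 -0.0928  0.1019] circ 0.6242 -0.0928 0.0285
jar2 460 med [ 0.6359 -0.159   0.1046] mean [ 0.6364 -0.1589  0.1044] mid [ 0.6372 -0.1523  0.1007] circ 0.6347 -0.1518 0.0371
jarc 451 med [ 0.5223 -0.2208  0.0962] mean [ 0.5221 -0.2208  0.096 ] mid [ 0.5217 -0.2221  0.0921] circ 0.5208 -0.2216 0.0293
hinge 54 med [0.5768 0.0317 0.0794] mean [0.5777 0.0314 0.0786] mid [0.5783 0.0309 0.0772] circ 0.5781 0.0312 0.0138
handle 51 med [ 0.4179 -0.0538  0.108 ] mean [ 0.4184 -0.0545  0.1074] mid [ 0.4184 -0.0548  0.1028] circ 0.4177 -0.0546 0.0091
tip 59 med [ 0.3752 -0.1258  0.0669] mean [ 0.3748 -0.1256  0.0664] mid [ 0.3753 -0.1255  0.0661] circ 0.3747 -0.1256 0.0131
catch 150 med [ 0.6384 -0.2487  0.0719] mean [ 0.6395 -0.2463  0.0719] mid [ 0.6389 -0.2423  0.073 ] circ 0.6362 -0.2419 0.0266
green 451 med [ 0.317  -0.1846  0.0963] mean [ 0.3172 -0.1849  0.0959] mid [ 0.3166 -0.1851  0.0922] circ 0.3168 -0.1851 0.0286
lid 625 med [ 0.4928 -0.3408  0.0122] mean [ 0.4929 -0.3406  0.0122] mid [ 0.4954 -0.3386  0.0138] circ 0.4934 -0.342 0.0488
tumbler 264 med [ 0.6051 -0.3708  0.0975] mean [ 0.6048 -0.3645  0.0951] mid [ 0.6042 -0.3604  0.0924] circ 0.6053 -0.361 0.0366
vase 948 med [0.624  0.1491 0.1707] mean [0.6243 0.1489 0.1707] mid [0.6246 0.1496 0.1707] circ 0.6241 0.1491 0.0399
bottle 226 med [0.4872 0.1564 0.1996] mean [0.4874 0.1568 0.19  ] mid [0.4873 0.159  0.1783] circ 0.4873 0.1579 0.0182
dec 840 med [ 0.7212 -0.3182  0.1013] mean [ 0.7228 -0.32    0.115 ] mid [ 0.7266 -0.324   0.1227] circ 0.7266 -0.3242 0.0464
2531 ((638.58447265625, -86.36392211914062), (110.15532684326172, 337.52191162109375), 12.933321952819824)
```

Call:
{"api": "step_arm", "payload": {
  "increments": [0.09, -0.18, 0, 0, 0, -0.7, 0.09, -0.18, 0, 0, 0, -0.7, 0.09, -0.18, 0, 0, 0, -0.7, 0.09, -0.18, 0, 0, 0, -0.7, 0.09, -0.18, 0, 0, 0, -0.7],
  "gripper": 1
}}

```text
t: 0.52
eef_pos: [0.2258, 0.3508, 0.245]
tcp_rot: [[-0.693, 0.721, -0.0], [0.721, 0.693, -0.001], [-0.0, -0.0, -1.0]]
wrist_force: [0.7, 0.9, 0.2]
gripper_width: 0.0859
finger_force: 0.0
```

Call:
{"api": "step_arm", "payload": {
  "increments": [0.09, -0.18, 0, 0, 0, -0.698, 0.09, -0.18, 0, 0, 0, -0.698, 0.09, -0.18, 0, 0, 0, -0.698, 0.09, -0.18, 0, 0, 0, -0.698, 0.09, -0.18, 0, 0, 0, -0.698]
}}

```text
t: 0.93
eef_pos: [0.3157, 0.1707, 0.2453]
tcp_rot: [[-0.215, 0.977, 0.0], [0.977, 0.215, -0.0], [-0.0, 0.0, -1.0]]
wrist_force: [1.2, -0.2, -0.6]
gripper_width: 0.0855
finger_force: 0.0
```

Call:
{"api": "step_arm", "payload": {
  "increments": [0.09, -0.18, 0, 0, 0, 0, 0.09, -0.18, 0, 0, 0, 0, 0.09, -0.18, 0, 0, 0, 0, 0.09, -0.18, 0, 0, 0, 0, 0.09, -0.18, 0, 0, 0, 0]
}}

```text
t: 1.35
eef_pos: [0.4059, -0.0096, 0.2451]
tcp_rot: [[-0.221, 0.975, 0.0], [0.975, 0.221, -0.0], [-0.0, 0.0, -1.0]]
wrist_force: [0.3, 0.7, -1.0]
gripper_width: 0.0857
finger_force: 0.0
```

Call:
{"api": "step_arm", "payload": {
  "increments": [0.09, -0.165, 0, 0, 0, 0, 0.09, -0.165, 0, 0, 0, 0, 0.09, -0.165, 0, 0, 0, 0, 0.09, -0.165, 0, 0, 0, 0, 0.09, -0.165, 0, 0, 0, 0]
}}

```text
t: 1.77
eef_pos: [0.4965, -0.1756, 0.244]
tcp_rot: [[-0.22, 0.975, -0.001], [0.975, 0.22, -0.0], [-0.0, -0.001, -1.0]]
wrist_force: [-0.3, 0.3, -0.4]
gripper_width: 0.0853
finger_force: 0.0
```

Call:
{"api": "step_arm", "payload": {
  "increments": [0.026, -0.0465, -0.04, 0, 0, 0, 0.026, -0.0465, -0.08, 0, 0, 0, 0.026, -0.0465, -0.11, 0, 0, 0, 0.026, -0.0465, -0.11, 0, 0, 0, 0.026, -0.0465, -0.11, 0, 0, 0]
}}

```text
t: 2.18
eef_pos: [0.5197, -0.2179, 0.1328]
tcp_rot: [[-0.222, 0.975, -0.006], [0.975, 0.222, 0.002], [0.004, -0.005, -1.0]]
wrist_force: [0.4, 0.6, 0.8]
gripper_width: 0.0856
finger_force: 0.0
```

Run:
```python
from h import *
im=get_image("scene"); save(im,"s1.png")
cv2.imwrite("pics/s1c.png",cv2.resize(im["color"][120:300,150:390,::-1],None,fx=3,fy=3))
print(bot.read_state()["eef_pos"])
```

```text
[ 0.52095216 -0.2180231   0.13581183]
```

View pics/s1c.png

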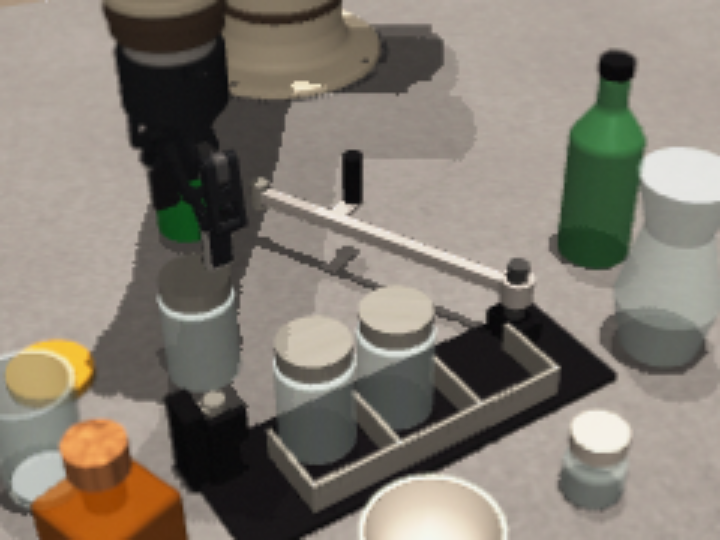

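The gripper, with its near finger at (220,240), hangs centred above jar_c's lid at (197,290). The bay by the hinge is empty. I'll descend and grasp.

Call:
{"api": "step_arm", "payload": {
  "increments": [0, -0.003, -0.02, 0, 0, 0, 0, -0.003, -0.04, 0, 0, 0, 0, -0.003, -0.06, 0, 0, 0, 0, -0.003, -0.08, 0, 0, 0, 0, -0.003, -0.08, 0, 0, 0]
}}

```text
t: 2.65
eef_pos: [0.5212, -0.2206, 0.0552]
tcp_rot: [[-0.223, 0.975, -0.001], [0.975, 0.223, 0.0], [0.0, -0.001, -1.0]]
wrist_force: [-0.6, -0.1, 0.1]
gripper_width: 0.0854
finger_force: 0.0
```

Call:
{"api": "step_arm", "payload": {
  "increments": [0, 0, 0, 0, 0, 0, 0, 0, 0, 0, 0, 0, 0, 0, 0, 0, 0, 0, 0, 0, 0, 0, 0, 0, 0, 0, 0, 0, 0, 0],
  "gripper": -1
}}

```text
t: 3.07
eef_pos: [0.523, -0.2218, 0.059]
tcp_rot: [[-0.222, 0.975, 0.004], [0.975, 0.222, -0.002], [-0.003, 0.004, -1.0]]
wrist_force: [0.3, 1.8, 8.0]
gripper_width: 0.0585
finger_force: 63.3
```

Call:
{"api": "step_arm", "payload": {
  "increments": [0, 0, 0, 0, 0, 0, 0, 0, 0, 0, 0, 0, 0, 0, 0, 0, 0, 0, 0, 0, 0, 0, 0, 0, 0, 0, 0, 0, 0, 0]
}}

```text
t: 3.48
eef_pos: [0.523, -0.2218, 0.0589]
tcp_rot: [[-0.222, 0.975, 0.004], [0.975, 0.222, -0.002], [-0.003, 0.004, -1.0]]
wrist_force: [-0.8, 1.2, 7.4]
gripper_width: 0.0582
finger_force: 63.3
```

Call:
{"api": "step_arm", "payload": {
  "increments": [0, 0, 0.01, 0, 0, 0, 0, 0, 0.03, 0, 0, 0, 0, 0, 0.06, 0, 0, 0, 0, 0, 0.09, 0, 0, 0, 0, 0, 0.11, 0, 0, 0]
}}

```text
t: 3.9
eef_pos: [0.522, -0.2216, 0.1702]
tcp_rot: [[-0.222, 0.975, 0.004], [0.975, 0.222, -0.002], [-0.002, 0.003, -1.0]]
wrist_force: [0.9, -0.1, -2.1]
gripper_width: 0.0581
finger_force: 65.0
```

Call:
{"api": "step_arm", "payload": {
  "increments": [0, 0, 0.02, 0, 0, 0, 0.01, 0.02, 0.025, 0, 0, 0, 0.025, 0.05, 0.025, 0, 0, 0, 0.04, 0.08, 0.025, 0, 0, 0, 0.055, 0.11, 0.025, 0, 0, 0]
}}

```text
t: 4.32
eef_pos: [0.5771, -0.1104, 0.1926]
tcp_rot: [[-0.221, 0.975, 0.002], [0.975, 0.221, -0.0], [-0.001, 0.002, -1.0]]
wrist_force: [1.6, -0.3, -2.9]
gripper_width: 0.0585
finger_force: 65.1
```

Call:
{"api": "step_arm", "payload": {
  "increments": [0.015, 0.03, 0, 0, 0, 0, 0.03, 0.06, 0, 0, 0, 0, 0.045, 0.09, 0, 0, 0, 0, 0.054, 0.1, 0, 0, 0, 0, 0.054, 0.1, 0, 0, 0, 0]
}}

```text
t: 4.73
eef_pos: [0.6318, -0.0085, 0.1915]
tcp_rot: [[-0.226, 0.974, 0.001], [0.974, 0.226, 0.0], [0.0, 0.002, -1.0]]
wrist_force: [0.9, -0.2, -2.4]
gripper_width: 0.0583
finger_force: 65.2
```

Run:
```python
from h import *
im=get_image("scene"); save(im,"s2.png")
cv2.imwrite("pics/s2c.png",cv2.resize(im["color"][120:300,150:390,::-1],None,fx=3,fy=3))
s=bot.read_state();print(s["eef_pos"],s["tcp_rot"],s["wrist_force"],s["gripper_width"])
```

```text
[ 0.63100152 -0.00999395  0.19144613] [[-2.24492649e-01  9.74475394e-01  8.70464546e-04]
 [ 9.74475743e-01  2.24492804e-01 -8.27233095e-05]
 [-2.76024856e-04  8.29675811e-04 -9.99999618e-01]] [-0.10467062 -0.17340725 -1.63423553] 0.0586439700833923
```

View pics/s2c.png

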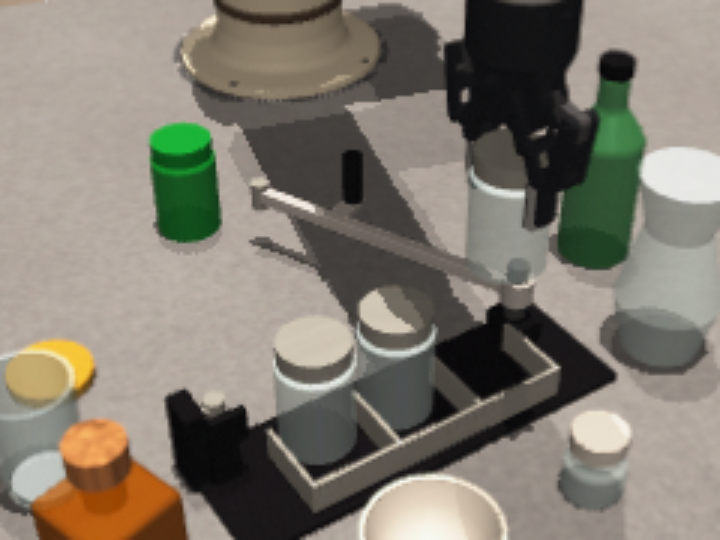

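The held jar_c at (505,210) hangs above the empty bay, whose floor is at (495,365). Before lowering, I'll check the bay geometry against the divider tops.

Run:
```python
from h import *
O=np.array([.6493,-.0839]);a=np.radians(12.93);R=np.array([[np.cos(a),-np.sin(a)],[np.sin(a),np.cos(a)]])
for n in("top0","scene0"):
    W=np.load(n+".npz")["W"].reshape(-1,3); r=(W[:,:2]-O)@R*1000; z=W[:,2]*1000
    m=(z>30)&(z<38)
    b=m&(abs(r[:,0]-33)<8)&(abs(r[:,1])<105); print(n,"backrest x(33)",np.median(r[b,0]),b.sum(), "slope",np.polyfit(r[b,1],r[b,0],1))
    for y in(-111,-37,37,111):
        d=m&(abs(r[:,1]-y)<9)&(r[:,0]>-28)&(r[:,0]<26); print(y,np.median(r[d,1]) if d.any() else None,d.sum())
    for nm,zl,x0,y0,s in(("hinge",74,-44,130,16),("catch",70,-50,-166,25)):
        d=(z>zl)&(z<82)&(abs(r[:,0]-x0)<s)&(abs(r[:,1]-y0)<s); print(nm,r[d].mean(0),r[d].min(0),r[d].max(0),d.sum())
    for y0 in(0,-74):
        d=(z>101)&(z<108)&(abs(r[:,0]+28)<36)&(abs(r[:,1]-y0)<36); print("jar",np.median(r[d],0),(r[d].min(0)+r[d].max(0))/2,d.sum())
```

```text
top0 backrest x(33) 33.58402016598453 143 slope [-1.46200274e-03  3.35716581e+01]
-111 -111.99902688580993 31
-37 -38.54015237368809 26
37 35.83602344513647 31
111 110.0106125895633 32
hinge [-44.0453935  128.35537081] [-52.55453363 121.00186829] [-35.11218736 136.03206029] 36
catch [ -46.24647431 -162.39506178] [ -65.73808318 -174.29297369] [ -25.42733822 -141.1679274 ] 109
jar [-26.3048863   -2.34735465] [-26.02402626  -2.60728124] 377
jar [-29.14190388 -72.63665028] [-28.40130719 -72.13909665] 372
scene0 backrest x(33) 37.103518611669756 262 slope [-3.41524617e-03  3.64277809e+01]
-111 -112.69547196593314 49
-37 -37.1500061874675 64
37 34.742638657307836 45
111 108.95650049336373 50
hinge [-39.51759966 127.51011714] [-51.37145801 119.1442549 ] [-30.96906735 138.09083638] 45
catch [ -43.69105036 -167.77104591] [ -63.34235455 -176.76500994] [ -25.76822066 -145.01550568] 107
jar [-22.20923706  -3.42174997] [-24.06089692  -3.09207187] 346
jar [-24.72839876 -73.36218625] [-27.78770444 -71.94741315] 381
```

Call:
{"api": "step_arm", "payload": {
  "increments": [0.001, -0.0033, -0.01, 0, 0, 0, 0.001, -0.0033, -0.03, 0, 0, 0, 0.001, -0.0033, -0.05, 0, 0, 0, 0.001, -0.0033, -0.07, 0, 0, 0, 0.001, -0.0033, -0.085, 0, 0, 0]
}}

```text
t: 5.2
eef_pos: [0.6304, -0.0163, 0.1036]
tcp_rot: [[-0.22, 0.975, -0.001], [0.975, 0.22, -0.0], [0.0, -0.001, -1.0]]
wrist_force: [0.0, -0.4, -2.4]
gripper_width: 0.0586
finger_force: 65.2
```

Call:
{"api": "step_arm", "payload": {
  "increments": [0, 0, -0.008, 0, 0, 0, 0, 0, -0.016, 0, 0, 0, 0, 0, -0.024, 0, 0, 0, 0, 0, -0.031, 0, 0, 0, 0, 0, -0.034, 0, 0, 0]
}}

```text
t: 5.62
eef_pos: [0.6313, -0.015, 0.0707]
tcp_rot: [[-0.222, 0.975, -0.0], [0.975, 0.222, -0.0], [0.0, -0.0, -1.0]]
wrist_force: [0.1, -0.3, -2.4]
gripper_width: 0.0583
finger_force: 65.2
```

Call:
{"api": "step_arm", "payload": {
  "increments": [0, 0, -0.001, 0, 0, 0, 0, 0, -0.002, 0, 0, 0, 0, 0, -0.003, 0, 0, 0, 0, 0, -0.004, 0, 0, 0, 0, 0, -0.004, 0, 0, 0]
}}

```text
t: 6.03
eef_pos: [0.6315, -0.0147, 0.0674]
tcp_rot: [[-0.222, 0.975, 0.0], [0.975, 0.222, 0.0], [-0.0, 0.0, -1.0]]
wrist_force: [0.5, 0.1, -2.1]
gripper_width: 0.0586
finger_force: 65.2
```

Call:
{"api": "step_arm", "payload": {
  "increments": [0, 0, -0.0005, 0, 0, 0, 0, 0, -0.001, 0, 0, 0, 0, 0, -0.0015, 0, 0, 0, 0, 0, -0.0015, 0, 0, 0, 0, 0, -0.0015, 0, 0, 0]
}}

```text
t: 6.45
eef_pos: [0.6316, -0.0147, 0.0669]
tcp_rot: [[-0.222, 0.975, 0.001], [0.975, 0.222, 0.0], [-0.0, 0.001, -1.0]]
wrist_force: [-3.5, -0.3, 5.1]
gripper_width: 0.0589
finger_force: 66.2
```

Contact at +5 N, so the jar is on the floor. Now I'll open and rise.

Call:
{"api": "step_arm", "payload": {
  "increments": [0, 0, 0, 0, 0, 0, 0, 0, 0, 0, 0, 0, 0, 0, 0, 0, 0, 0, 0, 0, 0, 0, 0, 0, 0, 0, 0, 0, 0, 0],
  "gripper": 1
}}

```text
t: 6.87
eef_pos: [0.6314, -0.0148, 0.0657]
tcp_rot: [[-0.222, 0.975, -0.0], [0.975, 0.222, -0.0], [0.0, -0.0, -1.0]]
wrist_force: [-0.1, 0.2, -0.4]
gripper_width: 0.0853
finger_force: 0.0
```

Call:
{"api": "step_arm", "payload": {
  "increments": [0, 0, 0.01, 0, 0, 0, 0, 0, 0.03, 0, 0, 0, 0, 0, 0.06, 0, 0, 0, 0, 0, 0.09, 0, 0, 0, 0, 0, 0.12, 0, 0, 0]
}}

```text
t: 7.28
eef_pos: [0.6311, -0.0147, 0.1879]
tcp_rot: [[-0.222, 0.975, 0.0], [0.975, 0.222, -0.0], [-0.0, 0.0, -1.0]]
wrist_force: [0.7, 0.0, 0.6]
gripper_width: 0.0853
finger_force: 0.0
```

Call:
{"api": "step_arm", "payload": {
  "increments": [-0.025, -0.031, 0, 0, 0, 0, -0.05, -0.062, 0, 0, 0, 0, -0.074, -0.093, 0, 0, 0, 0, -0.074, -0.093, -0.03, 0, 0, 0, -0.074, -0.093, -0.06, 0, 0, 0],
  "gripper": -1
}}

```text
t: 7.7
eef_pos: [0.5578, -0.1097, 0.1283]
tcp_rot: [[-0.219, 0.976, 0.006], [0.976, 0.219, -0.001], [-0.002, 0.005, -1.0]]
wrist_force: [0.8, -0.3, -0.5]
gripper_width: 0.0257
finger_force: 0.0
```

Call:
{"api": "step_arm", "payload": {
  "increments": [0, 0, -0.03, 0, 0, 0, 0, 0, -0.05, 0, 0, 0, 0, 0, -0.07, 0, 0, 0, 0, 0, -0.07, 0, 0, 0, 0, 0, -0.07, 0, 0, 0]
}}

```text
t: 8.12
eef_pos: [0.5569, -0.1078, 0.0559]
tcp_rot: [[-0.222, 0.975, -0.001], [0.975, 0.222, 0.0], [0.0, -0.001, -1.0]]
wrist_force: [-1.8, 0.0, 0.7]
gripper_width: 0.0001
finger_force: 0.0
```

Run:
```python
from h import *
im=get_image("scene"); save(im,"s3.png")
cv2.imwrite("pics/s3c.png",cv2.resize(im["color"][120:300,150:390,::-1],None,fx=3,fy=3))
O=np.array([.6493,-.0839]);a=np.radians(12.93);R=np.array([[np.cos(a),-np.sin(a)],[np.sin(a),np.cos(a)]])
s=bot.read_state();print((s["eef_pos"][:2]-O)@R,s["eef_pos"],s["wrist_force"],s["gripper_width"])
im=get_image("top");W=pts(im).reshape(-1,3);r=(W[:,:2]-O)@R*1000; z=W[:,2]*1000
for y0 in(74,-74):
        d=(z>101)&(z<108)&(abs(r[:,0]+14)<45)&(abs(r[:,1]-y0)<36); print("jar",np.median(r[d],0),(r[d].min(0)+r[d].max(0))/2,d.sum())
```

```text
[-0.09466972 -0.00279532] [ 0.55765619 -0.10780778  0.05684528] [-0.19926009 -0.26171323  0.57512025] -0.000307792155200974
jar [-2.69654246 71.54198879] [-2.54641651 71.5607192 ] 364
jar [ -6.83781322 -82.4270964 ] [ -9.07075528 -81.96510859] 27
```

View pics/s3c.png

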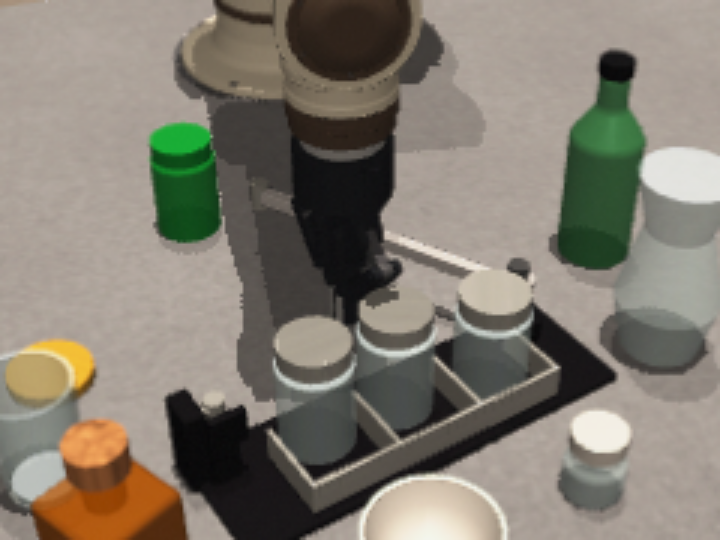

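jar_c stands home in bay0 (measured at -2.6, 71.5). The closed gripper's knuckle at (385,265) juts towards the jars, so I'll check its height and reach.

Run:
```python
from h import *
O=np.array([.6493,-.0839]);a=np.radians(12.93);R=np.array([[np.cos(a),-np.sin(a)],[np.sin(a),np.cos(a)]])
im=get_image("scene");W=pts(im)[120+195:120+110:-1] if 0 else pts(im)
sub=W[190:232,245:292].reshape(-1,3); c=im["color"][190:232,245:292].reshape(-1,3).sum(1)
r=(sub[:,:2]-O)@R*1000; z=sub[:,2]*1000
m=(c<200)&(abs(r[:,1]+3)<50)
for lo in range(40,180,8):
    d=m&(z>=lo)&(z<lo+8)&(r[:,0]>-140)&(r[:,0]<-20)
    if d.sum()>3: print(lo,np.percentile(r[d,0],[5,50,95]).round(1)," y",np.percentile(r[d,1],[5,95]).round(1),d.sum())
```

```text
48 [-96.4 -82.8 -80.3]  y [-13.1  -3.6] 12
56 [-94.2 -81.5 -79. ]  y [-13.9  -1.1] 14
64 [-94.8 -82.6 -78.1]  y [-14.6  -4.2] 17
72 [-97.6 -84.1 -79.5]  y [-14.2   0.1] 16
80 [-102.9  -85.3  -80.9]  y [-16.1 -10.7] 9
88 [-117.4  -88.5  -62.4]  y [-17.5   4.2] 51
96 [-127.3  -80.5  -52.5]  y [-16.5  -1.1] 44
104 [-131.5  -77.9  -48. ]  y [-19.7   2.8] 56
112 [-133.4  -79.9  -42.7]  y [-20.6   1.7] 71
120 [-134.6  -77.3  -39.2]  y [-20.9  -3.2] 58
128 [-125.9  -50.4  -31.6]  y [-21.3   3.5] 86
136 [-107.9  -70.1  -35.1]  y [-22.8   2. ] 77
144 [-103.9  -73.7  -49.3]  y [-22.7   0.6] 85
152 [-85.6 -57.  -51.7]  y [-16.4   2.8] 54
160 [-72.  -57.1 -53.9]  y [-15.1   2.9] 35
168 [-76.1 -58.  -55.1]  y [-35.6   2.2] 37
176 [-71.7 -62.5 -58.1]  y [-33.1 -12.7] 17
```

The knuckles reach about 40 mm forward above z = 88 mm, so a low closed push would hit the lid. I'll grasp each jar and carry it back instead.

Call:
{"api": "step_arm", "payload": {
  "increments": [0, 0, 0.03, 0, 0, 0, 0, 0, 0.07, 0, 0, 0, 0, 0, 0.11, 0, 0, 0, 0, 0, 0.125, 0, 0, 0, 0, 0, 0.125, 0, 0, 0],
  "gripper": 1
}}

```text
t: 8.68
eef_pos: [0.5595, -0.1081, 0.1872]
tcp_rot: [[-0.222, 0.975, 0.009], [0.975, 0.222, -0.002], [-0.004, 0.008, -1.0]]
wrist_force: [0.9, -0.8, 0.3]
gripper_width: 0.0602
finger_force: 0.0
```

Call:
{"api": "step_arm", "payload": {
  "increments": [0.033, 0.008, 0, 0, 0, 0, 0.0665, 0.0155, 0, 0, 0, 0, 0.0665, 0.0155, 0, 0, 0, 0, 0.0665, 0.0155, 0, 0, 0, 0, 0.0665, 0.0155, 0, 0, 0, 0]
}}

```text
t: 9.1
eef_pos: [0.6237, -0.0922, 0.1804]
tcp_rot: [[-0.222, 0.975, -0.001], [0.975, 0.222, 0.0], [0.0, -0.001, -1.0]]
wrist_force: [-0.0, -0.5, -0.0]
gripper_width: 0.0855
finger_force: 0.0
```

Call:
{"api": "step_arm", "payload": {
  "increments": [0, 0, -0.03, 0, 0, 0, 0, 0, -0.06, 0, 0, 0, 0, 0, -0.09, 0, 0, 0, 0, 0, -0.116, 0, 0, 0, 0, 0, -0.116, 0, 0, 0]
}}

```text
t: 9.52
eef_pos: [0.6204, -0.0922, 0.0599]
tcp_rot: [[-0.222, 0.975, -0.007], [0.975, 0.222, 0.001], [0.003, -0.007, -1.0]]
wrist_force: [-0.5, 1.4, -1.3]
gripper_width: 0.0855
finger_force: 0.0
```

Call:
{"api": "step_arm", "payload": {
  "increments": [0, 0, 0, 0, 0, 0, 0, 0, 0, 0, 0, 0, 0, 0, 0, 0, 0, 0, 0, 0, 0, 0, 0, 0, 0, 0, 0, 0, 0, 0],
  "gripper": -1
}}

```text
t: 9.93
eef_pos: [0.6252, -0.0925, 0.0681]
tcp_rot: [[-0.222, 0.975, 0.004], [0.975, 0.222, -0.001], [-0.002, 0.004, -1.0]]
wrist_force: [-0.3, 0.0, 7.9]
gripper_width: 0.058
finger_force: 65.6
```

Call:
{"api": "step_arm", "payload": {
  "increments": [0, 0, 0.002, 0, 0, 0, 0, 0, 0.005, 0, 0, 0, 0, 0, 0.008, 0, 0, 0, 0, 0, 0.008, 0, 0, 0, 0, 0, 0.008, 0, 0, 0]
}}

```text
t: 10.35
eef_pos: [0.624, -0.0923, 0.073]
tcp_rot: [[-0.222, 0.975, 0.0], [0.975, 0.222, -0.0], [-0.0, 0.0, -1.0]]
wrist_force: [-0.0, 0.1, -2.3]
gripper_width: 0.0586
finger_force: 64.7
```

Call:
{"api": "step_arm", "payload": {
  "increments": [0.008, 0.0023, 0, 0, 0, 0, 0.016, 0.0047, 0, 0, 0, 0, 0.024, 0.007, 0, 0, 0, 0, 0.024, 0.007, 0, 0, 0, 0, 0.024, 0.007, 0, 0, 0, 0]
}}

```text
t: 10.77
eef_pos: [0.6484, -0.0849, 0.0722]
tcp_rot: [[-0.223, 0.975, -0.001], [0.975, 0.223, 0.0], [0.0, -0.001, -1.0]]
wrist_force: [-1.3, -0.1, -3.3]
gripper_width: 0.0584
finger_force: 65.2
```

Call:
{"api": "step_arm", "payload": {
  "increments": [0, 0, -0.002, 0, 0, 0, 0, 0, -0.004, 0, 0, 0, 0, 0, -0.005, 0, 0, 0, 0, 0, -0.006, 0, 0, 0, 0, 0, -0.0065, 0, 0, 0]
}}

```text
t: 11.18
eef_pos: [0.6478, -0.0853, 0.068]
tcp_rot: [[-0.222, 0.975, 0.001], [0.975, 0.222, -0.0], [-0.0, 0.001, -1.0]]
wrist_force: [-3.8, 1.0, 12.2]
gripper_width: 0.0581
finger_force: 66.6
```

Down on the floor. I'll release, rise, then do the bay2 jar at (-29, -72.6).

Call:
{"api": "step_arm", "payload": {
  "increments": [0, 0, 0, 0, 0, 0, 0, 0, 0, 0, 0, 0, 0, 0, 0, 0, 0, 0, 0, 0, 0, 0, 0, 0, 0, 0, 0, 0, 0, 0],
  "gripper": 1
}}

```text
t: 11.6
eef_pos: [0.6479, -0.0853, 0.0662]
tcp_rot: [[-0.222, 0.975, -0.0], [0.975, 0.222, 0.0], [0.0, -0.0, -1.0]]
wrist_force: [-1.0, 0.1, 0.8]
gripper_width: 0.0854
finger_force: 0.0
```

Call:
{"api": "step_arm", "payload": {
  "increments": [0, 0, 0.02, 0, 0, 0, 0, 0, 0.05, 0, 0, 0, 0, 0, 0.08, 0, 0, 0, 0, 0, 0.11, 0, 0, 0, 0, 0, 0.115, 0, 0, 0]
}}

```text
t: 12.02
eef_pos: [0.6493, -0.0854, 0.1873]
tcp_rot: [[-0.222, 0.975, 0.007], [0.975, 0.222, -0.001], [-0.003, 0.007, -1.0]]
wrist_force: [1.6, 0.2, 0.3]
gripper_width: 0.0851
finger_force: 0.0
```

```bash
cat >> h.py <<'E'
O=np.array([.6493,-.0839]);a=np.radians(12.93);R=np.array([[np.cos(a),-np.sin(a)],[np.sin(a),np.cos(a)]])
def jars():
    im=get_image("top");W=pts(im).reshape(-1,3);r=(W[:,:2]-O)@R*1000; z=W[:,2]*1000
    for y0 in(74,0,-74):
        d=(z>101)&(z<108)&(abs(r[:,0]+14)<45)&(abs(r[:,1]-y0)<36); print("jar",np.median(r[d],0),(r[d].min(0)+r[d].max(0))/2,d.sum())
    s=bot.read_state(); print(s["t"],(s["eef_pos"][:2]-O)@R*1000,s["eef_pos"])
    return im,W,r,z
E
python3 -c "
from h import *
jars(); s=bot.read_state()['eef_pos']; print(O+R@np.array([-.029,-.0727])-s[:2])"
```

```text
jar [ 0.3950309  79.57519936] [-2.04289556 78.41619415] 250
  return _methods._mean(a, axis=axis, dtype=dtype,
  ret = um.true_divide(
Traceback (most recent call last):
  File "h.py", line 17, in jars
    d=(z>101)&(z<108)&(abs(r[:,0]+14)<45)&(abs(r[:,1]-y0)<36); print("jar",np.median(r[d],0),(r[d].min(0)+r[d].max(0))/2,d.sum())
                                                                                              ~~~~~~~~^^^
ValueError: zero-size array to reduction operation minimum which has no identity
```

Call:
{"api": "step_arm", "payload": {
  "increments": [-0.005, -0.035, 0, 0, 0, 0, -0.0105, -0.076, 0, 0, 0, 0, -0.0105, -0.076, 0, 0, 0, 0, -0.0105, -0.076, 0, 0, 0, 0, -0.0105, -0.076, 0, 0, 0, 0]
}}

```text
t: 12.48
eef_pos: [0.6371, -0.1613, 0.1801]
tcp_rot: [[-0.221, 0.975, -0.001], [0.975, 0.221, 0.001], [0.001, -0.001, -1.0]]
wrist_force: [0.9, -0.2, -1.0]
gripper_width: 0.0856
finger_force: 0.0
```

Call:
{"api": "step_arm", "payload": {
  "increments": [0, 0, -0.03, 0, 0, 0, 0, 0, -0.06, 0, 0, 0, 0, 0, -0.09, 0, 0, 0, 0, 0, -0.115, 0, 0, 0, 0, 0, -0.115, 0, 0, 0]
}}

```text
t: 12.9
eef_pos: [0.6347, -0.1591, 0.0597]
tcp_rot: [[-0.224, 0.975, -0.009], [0.975, 0.224, 0.002], [0.004, -0.008, -1.0]]
wrist_force: [-0.9, 0.1, -0.9]
gripper_width: 0.0853
finger_force: 0.0
```

Call:
{"api": "step_arm", "payload": {
  "increments": [0, 0, 0, 0, 0, 0, 0, 0, 0, 0, 0, 0, 0, 0, 0, 0, 0, 0, 0, 0, 0, 0, 0, 0, 0, 0, 0, 0, 0, 0],
  "gripper": -1
}}

```text
t: 13.32
eef_pos: [0.6387, -0.1613, 0.0689]
tcp_rot: [[-0.222, 0.975, 0.004], [0.975, 0.222, -0.001], [-0.001, 0.004, -1.0]]
wrist_force: [0.7, 0.5, 6.3]
gripper_width: 0.0582
finger_force: 65.6
```

Call:
{"api": "step_arm", "payload": {
  "increments": [0, 0, 0.002, 0, 0, 0, 0, 0, 0.005, 0, 0, 0, 0, 0, 0.008, 0, 0, 0, 0, 0, 0.008, 0, 0, 0, 0, 0, 0.008, 0, 0, 0]
}}

```text
t: 13.73
eef_pos: [0.6375, -0.1613, 0.0744]
tcp_rot: [[-0.222, 0.975, 0.0], [0.975, 0.222, -0.0], [-0.0, 0.0, -1.0]]
wrist_force: [-0.4, -0.5, -1.9]
gripper_width: 0.0583
finger_force: 64.8
```

Call:
{"api": "step_arm", "payload": {
  "increments": [0.009, 0.0012, 0, 0, 0, 0, 0.018, 0.0025, 0, 0, 0, 0, 0.027, 0.0037, 0, 0, 0, 0, 0.027, 0.0037, 0, 0, 0, 0, 0.027, 0.0037, 0, 0, 0, 0]
}}

```text
t: 14.15
eef_pos: [0.6642, -0.1574, 0.0737]
tcp_rot: [[-0.222, 0.975, -0.001], [0.975, 0.222, 0.0], [0.0, -0.001, -1.0]]
wrist_force: [0.4, 0.1, -1.2]
gripper_width: 0.0585
finger_force: 64.9
```

Call:
{"api": "step_arm", "payload": {
  "increments": [0, 0, -0.002, 0, 0, 0, 0, 0, -0.004, 0, 0, 0, 0, 0, -0.005, 0, 0, 0, 0, 0, -0.006, 0, 0, 0, 0, 0, -0.0065, 0, 0, 0]
}}

```text
t: 14.57
eef_pos: [0.6639, -0.1576, 0.069]
tcp_rot: [[-0.222, 0.975, 0.0], [0.975, 0.222, -0.0], [-0.0, 0.0, -1.0]]
wrist_force: [-6.8, 2.1, 9.9]
gripper_width: 0.0582
finger_force: 65.8
```

Call:
{"api": "step_arm", "payload": {
  "increments": [0, 0, 0, 0, 0, 0, 0, 0, 0, 0, 0, 0, 0, 0, 0, 0, 0, 0, 0, 0, 0, 0, 0, 0, 0, 0, 0, 0, 0, 0],
  "gripper": 1
}}

```text
t: 14.98
eef_pos: [0.6644, -0.1575, 0.0677]
tcp_rot: [[-0.222, 0.975, -0.0], [0.975, 0.222, -0.0], [-0.0, -0.0, -1.0]]
wrist_force: [0.0, -0.8, 0.4]
gripper_width: 0.0852
finger_force: 0.0
```

Call:
{"api": "step_arm", "payload": {
  "increments": [0, 0, 0.02, 0, 0, 0, 0, 0, 0.05, 0, 0, 0, 0, 0, 0.08, 0, 0, 0, 0, 0, 0.11, 0, 0, 0, 0, 0, 0.115, 0, 0, 0]
}}

```text
t: 15.4
eef_pos: [0.6658, -0.1578, 0.189]
tcp_rot: [[-0.222, 0.975, 0.007], [0.975, 0.222, -0.002], [-0.003, 0.007, -1.0]]
wrist_force: [0.7, 0.1, 0.6]
gripper_width: 0.0855
finger_force: 0.0
```

Call:
{"api": "step_arm", "payload": {
  "increments": [-0.035, 0.015, 0, 0, 0, 0, -0.07, 0.03, 0, 0, 0, 0, -0.105, 0.045, 0, 0, 0, 0, -0.14, 0.06, 0, 0, 0, 0, -0.17, 0.07, 0, 0, 0, 0]
}}

```text
t: 15.82
eef_pos: [0.4923, -0.0866, 0.1822]
tcp_rot: [[-0.222, 0.975, -0.001], [0.975, 0.222, 0.0], [0.0, -0.0, -1.0]]
wrist_force: [-1.2, 0.3, 0.9]
gripper_width: 0.0851
finger_force: 0.0
```

Call:
{"api": "step_arm", "payload": {
  "increments": [-0.035, 0.015, 0, 0, 0, 0, -0.07, 0.03, 0, 0, 0, 0, -0.077, 0.033, 0, 0, 0, 0, -0.077, 0.033, 0, 0, 0, 0, -0.077, 0.033, 0, 0, 0, 0]
}}

```text
t: 16.23
eef_pos: [0.4178, -0.0545, 0.1831]
tcp_rot: [[-0.223, 0.975, 0.002], [0.975, 0.223, -0.0], [-0.001, 0.002, -1.0]]
wrist_force: [-0.3, -0.2, 0.5]
gripper_width: 0.0854
finger_force: 0.0
```

```bash
python3 -c "
from h import *
im,W,r,z=jars(); save(im,'t4.png')
im=get_image('scene');save(im,'s4.png')
W=pts(im).reshape(-1,3); c=im['color'].reshape(-1,3).sum(1)
d=(W[:,2]>.085)&(W[:,2]<.112)&(c<150)&(np.hypot(W[:,0]-.418,W[:,1]+.0546)<.03); print(d.sum(),np.median(W[d],0))
cv2.imwrite('pics/s4c.png',cv2.resize(im['color'][120:300,150:390,::-1],None,fx=3,fy=3))
"
```

```text
jar [-2.21832521 72.37915184] [-2.62825347 71.48247235] 372
jar [-2.67722735 -0.4373874 ] [-2.86625689 -0.46097953] 359
jar [ -3.58309957 -74.55759687] [ -3.62749903 -74.87568081] 375
16.2833 [-218.71366669   80.13605945] [ 0.41820072 -0.05473533  0.18290637]
72 [ 0.42556239 -0.05633961  0.10094145]
```

View pics/s4c.png

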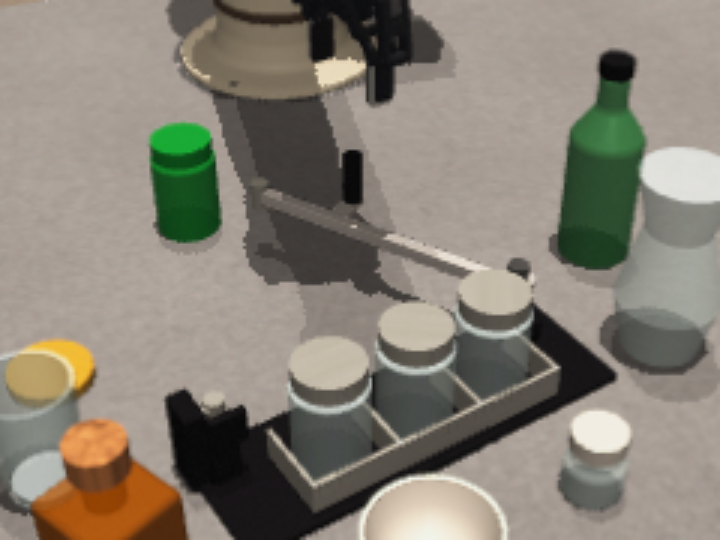

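All three jars stand upright and home (lids at (330,365), (415,330) and (495,295)), and the handle at (352,177) is directly under the open gripper. I'll descend and grip it.

Call:
{"api": "step_arm", "payload": {
  "increments": [0, 0, -0.03, 0, 0, 0, 0, 0, -0.06, 0, 0, 0, 0, 0, -0.085, 0, 0, 0, 0, 0, -0.095, 0, 0, 0, 0, 0, -0.095, 0, 0, 0]
}}

```text
t: 16.75
eef_pos: [0.4166, -0.0547, 0.0853]
tcp_rot: [[-0.222, 0.975, -0.005], [0.975, 0.222, 0.001], [0.002, -0.004, -1.0]]
wrist_force: [0.2, -0.0, 0.5]
gripper_width: 0.0855
finger_force: 0.0
```

Call:
{"api": "step_arm", "payload": {
  "increments": [0, 0, 0, 0, 0, 0, 0, 0, 0, 0, 0, 0, 0, 0, 0, 0, 0, 0, 0, 0, 0, 0, 0, 0, 0, 0, 0, 0, 0, 0],
  "gripper": -1
}}

```text
t: 17.17
eef_pos: [0.4179, -0.0546, 0.0887]
tcp_rot: [[-0.222, 0.975, 0.001], [0.975, 0.222, -0.0], [-0.001, 0.001, -1.0]]
wrist_force: [0.2, 0.4, 0.1]
gripper_width: 0.0257
finger_force: 0.0
```

Call:
{"api": "step_arm", "payload": {
  "increments": [0, 0, 0, 0, 0, 0, 0, 0, 0, 0, 0, 0, 0, 0, 0, 0, 0, 0, 0, 0, 0, 0, 0, 0, 0, 0, 0, 0, 0, 0]
}}

```text
t: 17.58
eef_pos: [0.4187, -0.0542, 0.0888]
tcp_rot: [[-0.223, 0.975, 0.003], [0.975, 0.223, 0.001], [-0.0, 0.003, -1.0]]
wrist_force: [4.9, 3.1, 2.7]
gripper_width: 0.0164
finger_force: 58.5
```

Run:
```python
from h import *
s=bot.read_state(); p=s["eef_pos"][:2]; hw=O+R@np.array([-.044,.1287])
v=p-hw; print(s["eef_pos"],s["gripper_width"],np.linalg.norm(v))
sh=O+R@np.array([-.074,-.0513]); print("shut handle",sh)
A=np.degrees(np.arctan2(*(sh-hw)[::-1])-np.arctan2(v[1],v[0])); print("deg",A)
v*=.1825/np.linalg.norm(v) if 0 else 1
for k in list(np.arange(4,A+6,4)):
    t=np.radians(k); q=np.array([[np.cos(t),-np.sin(t)],[np.sin(t),np.cos(t)]])@v-v; print(round(k),q.round(4))
```

```text
[ 0.4186599  -0.05424645  0.08875515] 0.01638735199462762 0.18070103909333293
shut handle [ 0.58865524 -0.15045752]
deg 65.07059634108894
4 [ 0.0064 -0.0109]
8 [ 0.0135 -0.0213]
12 [ 0.0213 -0.0312]
16 [ 0.0298 -0.0405]
20 [ 0.039  -0.0492]
24 [ 0.0487 -0.0572]
28 [ 0.059  -0.0646]
32 [ 0.0697 -0.0712]
36 [ 0.0809 -0.077 ]
40 [ 0.0924 -0.0821]
44 [ 0.1043 -0.0863]
48 [ 0.1165 -0.0897]
52 [ 0.1288 -0.0922]
56 [ 0.1413 -0.0939]
60 [ 0.1539 -0.0947]
64 [ 0.1665 -0.0946]
68 [ 0.1791 -0.0936]
```

Call:
{"api": "step_arm", "payload": {
  "increments": [0.003, -0.0055, 0, 0, 0, 0, 0.0064, -0.0109, 0, 0, 0, 0, 0.01, -0.016, 0, 0, 0, 0, 0.0135, -0.0213, 0, 0, 0, 0, 0.0213, -0.0312, 0, 0, 0, 0]
}}

```text
t: 18.0
eef_pos: [0.4392, -0.0856, 0.0888]
tcp_rot: [[-0.223, 0.975, 0.001], [0.975, 0.223, 0.0], [0.0, 0.001, -1.0]]
wrist_force: [0.3, 6.7, 7.5]
gripper_width: 0.0164
finger_force: 59.1
```

Call:
{"api": "step_arm", "payload": {
  "increments": [0.0085, -0.0093, 0, 0, 0, 0, 0.0177, -0.018, 0, 0, 0, 0, 0.0274, -0.026, 0, 0, 0, 0, 0.0377, -0.0334, 0, 0, 0, 0, 0.0484, -0.04, 0, 0, 0, 0]
}}

```text
t: 18.42
eef_pos: [0.4863, -0.1284, 0.0887]
tcp_rot: [[-0.221, 0.975, -0.002], [0.975, 0.221, -0.005], [-0.004, -0.003, -1.0]]
wrist_force: [-10.1, -9.6, 12.8]
gripper_width: 0.0164
finger_force: 60.1
```

Call:
{"api": "step_arm", "payload": {
  "increments": [0.0112, -0.0058, 0, 0, 0, 0, 0.0227, -0.0109, 0, 0, 0, 0, 0.0346, -0.0151, 0, 0, 0, 0, 0.0468, -0.0185, 0, 0, 0, 0, 0.0591, -0.021, 0, 0, 0, 0]
}}

```text
t: 18.83
eef_pos: [0.5456, -0.1519, 0.0885]
tcp_rot: [[-0.219, 0.976, -0.002], [0.976, 0.219, -0.009], [-0.009, -0.004, -1.0]]
wrist_force: [-0.6, -5.3, 3.2]
gripper_width: 0.0164
finger_force: 59.7
```

Run:
```python
from h import *
im=get_image('scene');save(im,'s5.png')
cv2.imwrite('pics/s5c.png',cv2.resize(im['color'][120:300,150:390,::-1],None,fx=3,fy=3))
s=bot.read_state(); p=s["eef_pos"][:2]; hw=O+R@np.array([-.044,.1287])
v=p-hw; sh=O+R@np.array([-.074,-.0513])
print(s["eef_pos"],s["wrist_force"],s["gripper_width"],np.linalg.norm(v),np.degrees(np.arctan2(*(sh-hw)[::-1])-np.arctan2(v[1],v[0])),sh-p)
```

```text
[ 0.54792965 -0.15137051  0.08850026] [ -7.99009392 -20.68464311   6.17669213] 0.016311447559231047 0.18545345698404667 12.679420009496 [0.0407256  0.00091299]
```

View pics/s5c.png

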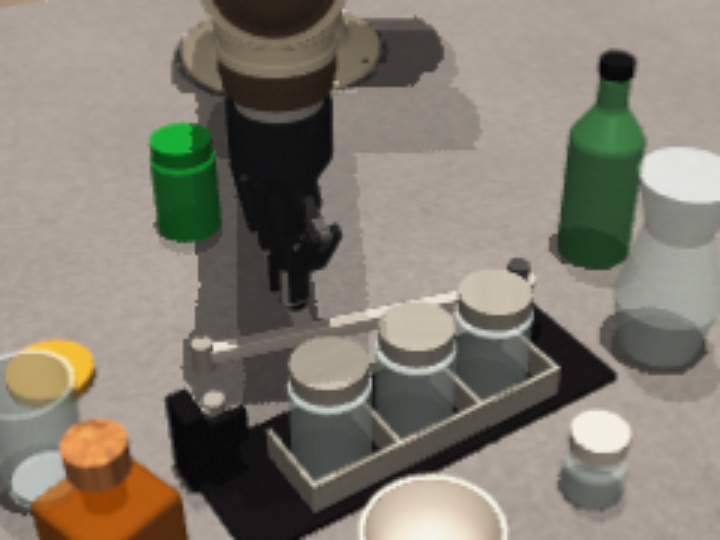

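The bar with its nose at (202,350) is about 12° from shut, and the handle is held. The radial force is -20 N, so I'll correct y while closing.

Call:
{"api": "step_arm", "payload": {
  "increments": [0.006, -0.0045, 0, 0, 0, 0, 0.014, -0.0048, 0, 0, 0, 0, 0.021, -0.005, 0, 0, 0, 0, 0.028, -0.005, 0, 0, 0, 0, 0.032, -0.0045, 0, 0, 0]
}}

```text
schema error: expected a multiple of 6 numbers
```

Call:
{"api": "step_arm", "payload": {
  "increments": [0.006, -0.0045, 0, 0, 0, 0, 0.014, -0.0048, 0, 0, 0, 0, 0.021, -0.005, 0, 0, 0, 0, 0.028, -0.005, 0, 0, 0, 0, 0.032, -0.0045, 0, 0, 0, 0]
}}

```text
t: 19.3
eef_pos: [0.5785, -0.1542, 0.0884]
tcp_rot: [[-0.221, 0.975, -0.0], [0.975, 0.221, -0.005], [-0.005, -0.001, -1.0]]
wrist_force: [-5.1, -15.3, 5.7]
gripper_width: 0.0165
finger_force: 60.6
```

Call:
{"api": "step_arm", "payload": {
  "increments": [0.003, -0.002, 0, 0, 0, 0, 0.006, -0.002, 0, 0, 0, 0, 0.009, -0.0015, 0, 0, 0, 0, 0.011, -0.0015, 0, 0, 0, 0, 0.012, -0.0015, 0, 0, 0, 0]
}}

```text
t: 19.72
eef_pos: [0.5893, -0.1546, 0.0882]
tcp_rot: [[-0.222, 0.975, -0.002], [0.975, 0.222, -0.003], [-0.003, -0.003, -1.0]]
wrist_force: [-6.5, -6.6, 7.1]
gripper_width: 0.0161
finger_force: 60.8
```

Call:
{"api": "step_arm", "payload": {
  "increments": [0.002, 0, 0, 0, 0, 0, 0.004, 0, 0, 0, 0, 0, 0.005, 0.0005, 0, 0, 0, 0, 0.006, 0.0005, 0, 0, 0, 0, 0.006, 0.0005, 0, 0, 0, 0]
}}

```text
t: 20.13
eef_pos: [0.5922, -0.1549, 0.0882]
tcp_rot: [[-0.219, 0.976, -0.008], [0.976, 0.219, -0.004], [-0.002, -0.009, -1.0]]
wrist_force: [-24.5, -10.6, 15.6]
gripper_width: 0.0164
finger_force: 62.4
```

```bash
cat >> h.py <<'E'
def barang():
    for n in("top","scene"):
        im=get_image(n);W=pts(im).reshape(-1,3);r=(W[:,:2]-O)@R*1000;z=W[:,2]*1000;c=im["color"].reshape(-1,3).astype(int).sum(1)
        d=(z>58)&(z<67)&(r[:,1]<115)&(r[:,1]>-125)&(r[:,0]>-70)&(r[:,0]<-30)&(c>250)
        if d.sum()>20:
            l=cv2.fitLine(r[d].astype(np.float32),cv2.DIST_HUBER,0,.01,.01).ravel(); print(n,d.sum(),"ang",np.arctan(l[0]/l[1]),"x at y0",l[2]-l[3]*l[0]/l[1],"y range",np.ptp(r[d,1]))
        if n=="scene": save(im,"b.png"); cv2.imwrite('pics/bc%d.png'%int(bot.read_state()["t"]),cv2.resize(im['color'][180:280,180:340,::-1],None,fx=4,fy=4))
E
python3 -c "
from h import *
barang()"; ls pics
```

```text
top 276 ang 0.00067551533 x at y0 -43.23115 y range 150.68306567322156
scene 102 ang -0.016996697 x at y0 -40.2594 y range 194.18705825195315
b.png
bc20.png
s1.png
s1c.png
s2.png
s2c.png
s3.png
s3c.png
s4.png
s4c.png
s5.png
s5c.png
scene0.png
t4.png
top0.png
```

Bar angle is about 0 at 24 N push, so it's on its stop. I'll ease off, let go and rise.

Call:
{"api": "step_arm", "payload": {
  "increments": [-0.002, 0, 0, 0, 0, 0, -0.004, 0, 0, 0, 0, 0, -0.004, 0, 0, 0, 0, 0, -0.004, 0, 0, 0, 0, 0, -0.004, 0, 0, 0, 0, 0]
}}

```text
t: 20.65
eef_pos: [0.5918, -0.1549, 0.0883]
tcp_rot: [[-0.22, 0.976, -0.001], [0.976, 0.22, -0.004], [-0.004, -0.002, -1.0]]
wrist_force: [-2.4, -10.7, 4.9]
gripper_width: 0.0162
finger_force: 60.5
```

Call:
{"api": "step_arm", "payload": {
  "increments": [0, 0, 0, 0, 0, 0, 0, 0, 0, 0, 0, 0, 0, 0, 0, 0, 0, 0, 0, 0, 0, 0, 0, 0, 0, 0, 0, 0, 0, 0],
  "gripper": 0.3
}}

```text
t: 21.07
eef_pos: [0.5922, -0.1521, 0.0876]
tcp_rot: [[-0.222, 0.975, -0.0], [0.975, 0.222, 0.0], [0.0, -0.0, -1.0]]
wrist_force: [0.0, 0.5, 0.3]
gripper_width: 0.0554
finger_force: 0.0
```

Call:
{"api": "step_arm", "payload": {
  "increments": [0, 0, 0.015, 0, 0, 0, 0, 0, 0.04, 0, 0, 0, 0, 0, 0.07, 0, 0, 0, 0, 0, 0.1, 0, 0, 0, 0, 0, 0.12, 0, 0, 0]
}}

```text
t: 21.48
eef_pos: [0.5925, -0.1522, 0.2108]
tcp_rot: [[-0.222, 0.975, 0.002], [0.975, 0.222, -0.001], [-0.001, 0.002, -1.0]]
wrist_force: [-0.6, -0.1, -0.2]
gripper_width: 0.0555
finger_force: 0.0
```

Call:
{"api": "step_arm", "payload": {
  "increments": [-0.04, 0, 0, 0, 0, 0, -0.08, 0, 0, 0, 0, 0, -0.12, 0, 0, 0, 0, 0, -0.15, 0, 0, 0, 0, 0, -0.17, 0, 0, 0, 0, 0]
}}

```text
t: 21.9
eef_pos: [0.4198, -0.1519, 0.208]
tcp_rot: [[-0.222, 0.975, 0.0], [0.975, 0.222, -0.0], [-0.0, 0.0, -1.0]]
wrist_force: [0.8, -1.0, 0.7]
gripper_width: 0.0555
finger_force: 0.0
```

```bash
python3 -c "
from h import *
barang()
im,W,r,z=jars()
d=(z>100)&(z<112)&(r[:,0]<-58)&(r[:,0]>-95)&(abs(r[:,1]+50)<20); print('handle',d.sum(),r[d].mean(0))"; cp pics/bc2[1-9].png pics/fin.png
```

```text
top 485 ang 0.0057671824 x at y0 -43.646854 y range 239.26420543888838
scene 104 ang -0.015690165 x at y0 -40.315323 y range 193.69032200435228
jar [-2.7815686  71.80296888] [-2.47771128 71.48142325] 374
jar [-2.03505891 -0.82039061] [-2.22719735 -0.52377175] 378
jar [ -3.41581658 -74.92975195] [ -3.50166093 -74.93880912] 383
22.05 [-237.23257964  -15.65595406] [ 0.42158583 -0.15224226  0.20851347]
handle 41 [-73.38669389 -50.93911827]
```

View pics/fin.png

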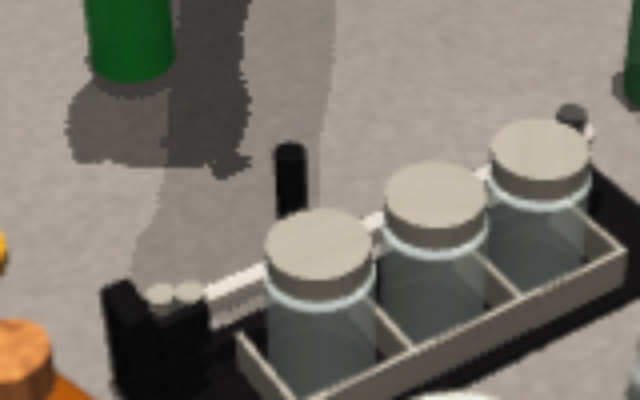

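The nose at (160,295) sits in the catch beside its spring post. The handle is at (-73.4, -50.9), the shut position, and all three jars are home. Handing in.

```bash
python3 -c "
from cell import bot
print(bot.hand_in())"
```

```text
the job is handed in; nothing more can be done
None
```

I put the loose jar in the empty bay, set all three jars home and upright (about 5 mm or less from home), shut the keeper bar into its catch, let go and handed the job in at about 22 s; no verdict came back.

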